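# Stir a sample under a dead-man plunger

## Task

Pick out the wide-bodied bottle with the narrow neck, set it gently (not dropped) upright in the middle of the stirrer's round metal plate, and let go of it. Then push the stirrer's spring-loaded run plunger half-way down, 12 mm, so that its top is level with the top of the little steel post beside it, never down to its bottom stop, and finish while still holding it there. Leave everything else where it stands.

Things in the scene. Friction and masses are not known exactly. Their poses are not given: they have to be found in the camera images.
- bottle_mid (a point): The bottle to use: white plastic, round body 64 mm across up to 70 mm height, shoulder narrowing to a neck 28 mm across from 92 mm height, white screw cap 34 mm across from 106 mm to the top at 136 mm; 136 mm tall in all, 0.15 to 0.31 kg. It starts standing on the bench among other containers. This point is on its axis, half-way up (68 mm above its underside); z is its axis, up.
- plate (a point): Centre of the top face of the stirrer's round grey metal plate, 110 mm across, flat, 60 mm above the bench. The stirrer is a fixed white housing 150 mm (its x) by 290 mm (its y), top face 55 mm above the bench, turned about the vertical; axes are the stirrer's: x away from its control panel, y from the plunger towards the plate, z up.
- plunger_top (a point): Centre of the top face of the run plunger, a grey mushroom button 44 mm across and 12 mm thick on a steel stem, 150 mm from the plate's centre (in the stirrer's -y). Its top is 105 mm above the bench when released and moves straight down with the plunger.
- plunger (a joint): Travel of the run plunger in m: 0 released, grows as it is pushed straight down, 0.012 half-way, 0.024 at the bottom stop. Spring: about 2 N to start it, 7.7 N half-way, 13 N at the bottom; it springs back when let go.
- post_top (a point): Top of the thin fixed steel post (8 mm across) on the stirrer, 45 mm beyond the plunger's axis; 93 mm above the bench, the height of the plunger's top when it is half-way down.
- slim_mid (a point): Leave alone: slim white bottle 42 mm across, 150 mm tall, loose; point half-way up its axis.
- jar_mid (a point): Leave alone: squat white jar with a wide lid, 72 mm across, 70 mm tall, loose; point half-way up its axis.
- can_mid (a point): Leave alone: metal spray can with a white cap, 54 mm across, 145 mm tall, loose; point half-way up its axis.
- beaker_mid (a point): Leave alone: open white beaker 72 mm across, 95 mm tall, loose, towards the back; point half-way up its axis.
- tipbox_mid (a point): Leave alone: low grey and white tip box 75 by 110 by 58 mm, loose, near the left side of the bench; point at its centre. (The stirrer's other neighbours, a mini centrifuge, a tube rack and other equipment along the back and sides of the bench, are fixed, at most 200 mm tall, and lie beyond the area where the task is done.)
Things that resemble listed ones, but are neither listed nor needed, are in the scene too. Leave any green or pink look-alike of the part that bears bottle_mid alone.

How it is judged:
By the outcome, as a careful person would: the job done as asked, in the order asked, and still so for the second after the job is handed in, while the arm keeps its last pose, push and grip.
It also fails if it takes over 45 s, if anything falls off the work surface, if the arm or the gripper's body presses on something with over 40 N, if the wrist force passes 120 N, or if a joint passes its speed limit or range.

## Robot

A 6-joint arm with a two-finger parallel gripper is mounted at the origin on the work surface. World frame = base frame: x ahead of the robot, y to its left, z up, the work surface at z = 0. Lengths are in m, angles in rad, forces in N, time in s.
With the tool pointing down it reaches from about 0.35 to 0.975 m from the base axis. Payload 4.9 kg.
Tool frame: the origin (TCP) lies at the very end of the fingers, on their centre line; the grasp point (between the pads) lies 19 mm behind it; x points along the fingers, y is the direction in which the jaws open and shut, and the axes are right-handed (so a half turn about x gives the same grasp; the last joint's range is limited). The gripper opens to 85 mm and grips with 20 to 120 N. Pads are 22 mm wide; open, the fingers measure 114 mm over their backs; the gripper's body (76 mm by 85 mm) begins 54 mm behind the grasp point. The pads swing forward as they close: fully open they stand 13 mm farther back than shut.
Start: joints at [-1.456, 0.053, 1.613, -0, 1.476, -0.119], TCP at [0.145, -0.608, 0.231] pointing down, gripper open.
Joint ranges: [-3.01, 3.01], [-1.01, 2.22], [0.06, 2.58], [-1.02, 4.17], [0.09, 2.62], [-3.14, 3.14]. Speed limits (rad/s): [2.57, 2.57, 3.14, 3.14, 3.14, 3.14].

## Interface

Orientations are given as a rotation vector (axis times angle).
In Python, from station import ctrl, get_image, calibration, finish_job, search_frame, cut_out, mark_of gives the robot as it stands. The module is installed in compiled form; this text tells all that it offers.
- The arm moves only by the tool arm_command, never from a script. Its argument "plan" is a list that holds one entry, the list of rows, each a list of 7 numbers: the shift along the tool's x, y, z in m, then the turn, a rotation vector about the tool's x, y, z in degrees, then the finger opening in m, from 0 to 0.0854. A call has 1 to 20 rows; each row shifts and turns the pose as measured when the row begins, along the tool's axes as they then stand; what a row does not reach is not made up. A row lasts 1/12 s, in which the tool goes at most 41.7 mm and 7.16 degrees, less where a joint would pass 70% of its speed; a pose out of reach is approached as far as the arm can. A call with a gripper value outside its range is refused whole. The fingers move at their own pace and stop on an object; "squeeze" is the grip in N (left out, the last holds). Time passes only in rows, so rows that do not move let the fingers close. It gives the time, the measured TCP pose, the force and the opening at its end, in the units of the state.
- ctrl.get_obs(): the state, without advancing time (a new reading comes with each control period).
- get_image(name): name is "scene" or "side" or "wrist"; returns the picture (400x640x3 uint8, red, green, blue); there is no depth.
- calibration(name): a dict with "fx", "fy", "cx", "cy" (pixels), "k1" (the pictures are not rectified: a ray, as slopes to the right and down, at radius r is drawn at 1 + k1 r^2 times it, then the intrinsics apply), "cam_to_world" (4x4, takes a point from camera to world coordinates); the wrist camera has in their place "hand_eye" (4x4, takes a point from camera to tool coordinates, whose origin is the TCP and whose axes are the tool frame's). Camera axes: x right, y down, z forward; pixel columns grow to the right and rows downward; lengths in m; the calibration is good to about 2 mm. A picture is of the moment at which its call begins: read the wrist's pose just before it. calibration takes no time and is no camera call.
- finish_job(): hands the job in, once; it reports no verdict.
Trained networks look in the newest picture that a camera, given by its name, has taken for a name from the list of things; names that differ only in an ending like _2 or _b are one class to them, and where a whole thing is asked for, a point or a joint stands for the part that bears it (a point fixed in the world has none). Each returns a list of dicts, best first, with "conf" (0 to 1); they miss things now and then, are a little off and sometimes report something else, mostly with a low value. They report only what shows in the picture. A call takes as long as a camera call. They do not tell look-alikes from the thing itself.
- search_frame(camera, thing): "at" ([x, y, z] in m, in the coordinates of the camera as it stood for that picture, good to about 4 mm: the middle of the surface that is visible of it).
- cut_out(camera, thing): "mask" (400x640 bool, what is visible of it).
- mark_of(camera, thing): "at" ([x, y, z] in m, in the coordinates of the camera as it stood for that picture, good to about 4 mm: a listed point, or the origin of a listed thing).
The state is a dict: "t": time; "q": joint angles; "dq": joint speeds; "effort": joint torques, N m; "tool_pos": TCP position; "tool_rot": TCP orientation; "contact_force": force on the tool from outside, world axes, zero at the start; "wrist_torque": the same for the moment, N m; "opening": finger opening in m.
Only numpy, scipy, OpenCV 4.12 (cv2) and the standard library are available. Lean on these libraries where they do the work, as an engineer would, in place of code of your own. Each camera call takes 0.05 s, during which the arm holds its last target. There are 200 camera calls.

## Working session

There is one attempt and no reset: what is moved stays moved. The work goes in short steps, Python scripts to look and compute and a tool call to move; the robot and the scene stay as the last step left them, time stands still between calls to the robot, and variables do not carry over. Pictures are saved under pics/ and viewed, about 8 in all and at most 12, crops included, and the job is handed in when it is done.

Besides the shell and the picture viewer there is one more tool, called after "Emit:" as a command line: name --argument value ..., lists and objects as JSON in quotes. arm_command: Moves the arm, as the interface text tells. Its arguments: {"type":"object","properties":{"plan":{"type":"array","items":{"type":"array","items":{"type":"array","items":{"type":"number"}}}},"squeeze":{"type":"number"}},"required":["plan"]}

```bash
mkdir -p pics
cat > h.py <<'E'
import numpy as np, cv2
from scipy.spatial.transform import Rotation as R
from station import *
def T(cam):
    c=calibration(cam)
    if cam!="wrist": return np.array(c["cam_to_world"])
    o=ctrl.get_obs(); M=np.eye(4); M[:3,:3]=R.from_rotvec(o["tool_rot"]).as_matrix(); M[:3,3]=o["tool_pos"]
    return M@np.array(c["hand_eye"])
def w(M,p): return (M@np.r_[p,1])[:3]
def px(cam,M,P):
    c=calibration(cam); p=(np.linalg.inv(M)@np.r_[P,1])[:3]; s=p[:2]/p[2]; s=s*(1+c["k1"]*(s@s))
    return np.array([c["fx"]*s[0]+c["cx"],c["fy"]*s[1]+c["cy"]])
def save(im,n): cv2.imwrite("pics/"+n,im[:,:,::-1])
E
python3 - <<'E'
from h import *
np.set_printoptions(precision=3,suppress=True)
o=ctrl.get_obs(); print(o["t"],o["tool_pos"],o["tool_rot"])
for cam in ("scene","side"):
    M=T(cam); im=get_image(cam); save(im,cam+"0.png"); print(cam,M[:3,3])
    for n in ("bottle_mid","plate","plunger_top","post_top"):
        for d in mark_of(cam,n)[:5]:
            P=w(M,d["at"]); print(n,round(d["conf"],2),P,px(cam,M,P).astype(int))
E
```

```text
0.0 [ 0.145 -0.607  0.23 ] [ 2.098  0.249 -2.098]
scene [1.508 0.529 0.735]
bottle_mid 0.97 [0.553 0.168 0.071] [355 211]
bottle_mid 0.81 [0.618 0.371 0.065] [419 243]
bottle_mid 0.64 [0.626 0.261 0.065] [378 234]
bottle_mid 0.47 [ 0.554 -0.369  0.091] [205 170]
plate 0.91 [ 0.577 -0.177  0.058] [250 194]
plunger_top 0.69 [ 0.561 -0.33   0.104] [213 170]
post_top 0.91 [ 0.556 -0.372  0.092] [204 170]
post_top 0.58 [0.466 0.29  0.034] [404 216]
side [ 0.228 -0.421  0.618]
bottle_mid 0.71 [0.627 0.263 0.067] [282 155]
bottle_mid 0.68 [0.548 0.164 0.07 ] [277 185]
bottle_mid 0.68 [0.457 0.122 0.072] [251 211]
bottle_mid 0.67 [0.616 0.37  0.07 ] [257 138]
plate 0.98 [ 0.575 -0.179  0.057] [390 277]
plunger_top 0.66 [ 0.567 -0.33   0.104] [463 325]
post_top 0.6 [ 0.554 -0.375  0.094] [482 357]
```

View pics/scene0.png

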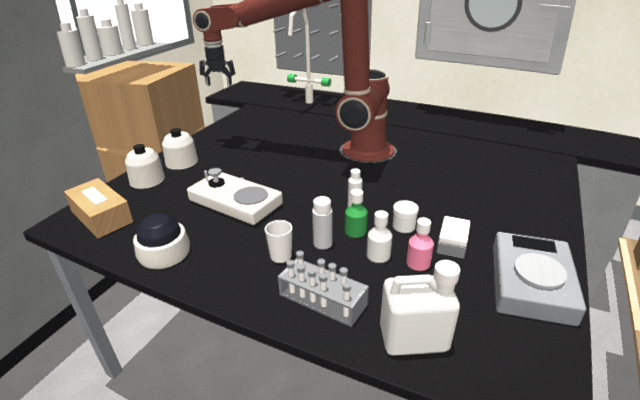

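View pics/side0.png

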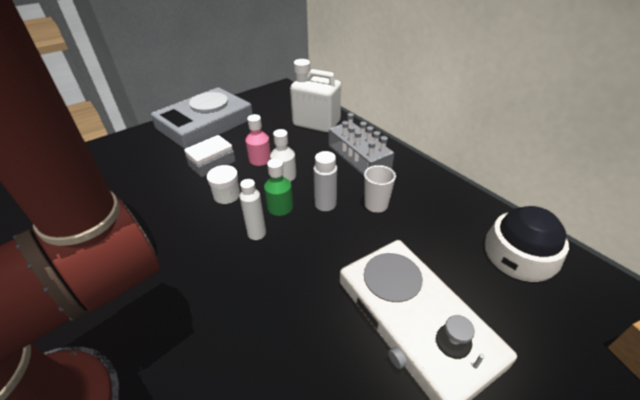

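The scene picture shows what could be mistaken for the bottle:
- the white wide bottle at (379,238)
- the green look-alike at (356,215)
- the pink look-alike at (420,245)
- the slim white bottle at (355,190)
- the can at (322,222)
- the large jerrycan at (418,310)

By the description I choose the one at (379,238), which is (282,155) in the side picture and about (0.626, 0.262) in the world. Next I'll check it in a close crop and locate its neighbours.

Run:
```python
from h import *
np.set_printoptions(precision=3,suppress=True)
o=ctrl.get_obs(); print(R.from_rotvec(o["tool_rot"]).as_matrix())
print(np.array(calibration("wrist")["hand_eye"]))
M=T("scene"); im=get_image("scene")
for n in ("can_mid","slim_mid","jar_mid","beaker_mid","tipbox_mid"):
    for d in mark_of("scene",n)[:3]: print(n,round(d["conf"],2),w(M,d["at"]))
save(cv2.resize(im[170:280,300:470],None,fx=4,fy=4,interpolation=2),"crop.png")
```

```text
[[ 0.     0.232 -0.973]
 [ 0.    -0.973 -0.232]
 [-1.    -0.    -0.   ]]
[[ 0.001 -0.301  0.954 -0.142]
 [ 1.     0.    -0.001  0.   ]
 [-0.     0.954  0.301 -0.076]
 [ 0.     0.     0.     1.   ]]
can_mid 0.55 [0.643 0.107 0.068]
slim_mid 0.61 [0.453 0.127 0.076]
jar_mid 0.75 [0.463 0.289 0.036]
jar_mid 0.64 [ 0.581 -0.176  0.059]
jar_mid 0.61 [ 0.561 -0.324  0.106]
beaker_mid 0.63 [0.741 0.026 0.049]
beaker_mid 0.57 [0.644 0.105 0.072]
tipbox_mid 0.68 [0.496 0.442 0.029]
```

View pics/crop.png

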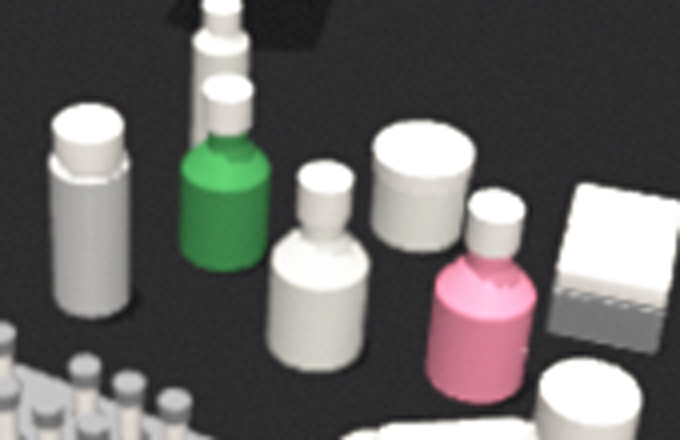

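The crop confirms it: the chosen bottle (centre of the crop, scene pixel (380,238)) is white, wide and narrow-necked. Green and pink are on either side of it, and the slim bottle and can are separate.

Emit:
arm_command --plan '[[[-0.03,0,0,0,0,0,0.055],[-0.03,0,0,0,0,0,0.055],[-0.03,0,0,0,0,0,0.055],[0,-0.02,-0.018,0,0,0,0.055],[0,-0.02,-0.018,0,0,0,0.055],[0,-0.02,-0.018,0,0,0,0.055],[0,-0.02,-0.018,0,0,0,0.055],[0,-0.02,-0.018,0,0,0,0.055],[0,-0.02,-0.018,0,0,0,0.055],[0,-0.02,-0.018,0,0,0,0.055],[0,-0.02,-0.018,0,0,0,0.055],[0,-0.02,-0.018,0,0,0,0.055],[0,-0.02,-0.018,0,0,0,0.055],[0,-0.02,-0.018,0,0,0,0.055],[0,-0.02,-0.018,0,0,0,0.055],[0,-0.02,-0.018,0,0,0,0.055],[0,-0.02,-0.018,0,0,0,0.055],[0,-0.02,-0.018,0,0,0,0.055],[0,-0.02,-0.018,0,0,0,0.055],[0,-0.02,-0.018,0,0,0,0.055]]]'

```text
t: 2.47
tool_pos: [0.3705, -0.1919, 0.3271]
tool_rot: [2.107, 0.229, -2.096]
contact_force: [0.4, 1.1, 0.1]
opening: 0.055
```

Emit:
arm_command --plan '[[[0,-0.02,-0.018,0,0,0,0.055],[0,-0.02,-0.018,0,0,0,0.055],[0,-0.02,-0.018,0,0,0,0.055],[0,-0.02,-0.018,0,0,0,0.055],[0,-0.02,-0.018,0,0,0,0.055],[0,-0.02,-0.018,0,0,0,0.055],[0,-0.02,-0.018,0,0,0,0.055],[0,-0.02,-0.018,0,0,0,0.055],[0,-0.02,-0.018,0,0,0,0.055],[0,-0.02,-0.018,0,0,0,0.055],[0,-0.02,-0.018,0,0,0,0.055],[0,-0.02,-0.018,0,0,0,0.055],[0,-0.02,-0.018,0,0,0,0.055],[0,-0.02,-0.018,0,0,0,0.055],[0,-0.02,-0.018,0,0,0,0.055],[0,-0.02,-0.018,0,0,0,0.055],[0,-0.02,-0.018,0,0,0,0.055],[0,-0.01,-0.01,0,0,0,0.055],[0,0,0,0,0,0,0.055],[0,0,0,0,0,0,0.055]]]'

```text
t: 4.13
tool_pos: [0.61, 0.2488, 0.3283]
tool_rot: [2.108, 0.234, -2.082]
contact_force: [-0.3, -0.7, -0.5]
opening: 0.0551
```

Run:
```python
from h import *
np.set_printoptions(precision=4,suppress=True)
M=T("wrist"); im=get_image("wrist"); save(im,"w1.png")
o=ctrl.get_obs(); print(o["tool_pos"],o["q"]); print(R.from_rotvec(o["tool_rot"]).as_matrix())
for d in mark_of("wrist","bottle_mid")[:5]:
    P=w(M,d["at"]); print("mark",round(d["conf"],2),P,px("wrist",M,P).astype(int))
M2=T("scene"); get_image("scene")
for d in mark_of("scene","bottle_mid")[:5]:
    P=w(M2,d["at"]); print("scene",round(d["conf"],2),P)
M2=T("side"); get_image("side")
for d in mark_of("side","bottle_mid")[:5]:
    P=w(M2,d["at"]); print("side",round(d["conf"],2),P)
```

```text
[0.6099 0.2485 0.3282] [ 0.2786  0.0862  1.4184 -0.0107  1.626   1.618 ]
[[ 0.0136  0.2286 -0.9734]
 [-0.0072 -0.9735 -0.2287]
 [-0.9999  0.0101 -0.0116]]
mark 0.97 [0.6284 0.2669 0.0661] [303 141]
mark 0.92 [0.6183 0.3719 0.0672] [214 129]
mark 0.66 [0.5466 0.1646 0.0647] [368 222]
scene 0.75 [0.5519 0.1687 0.0703]
scene 0.72 [0.6273 0.2612 0.0632]
scene 0.72 [0.6197 0.3686 0.0669]
side 0.97 [0.6168 0.3741 0.0672]
side 0.93 [0.6291 0.2632 0.0685]
side 0.92 [0.548  0.1643 0.0702]
```

View pics/w1.png

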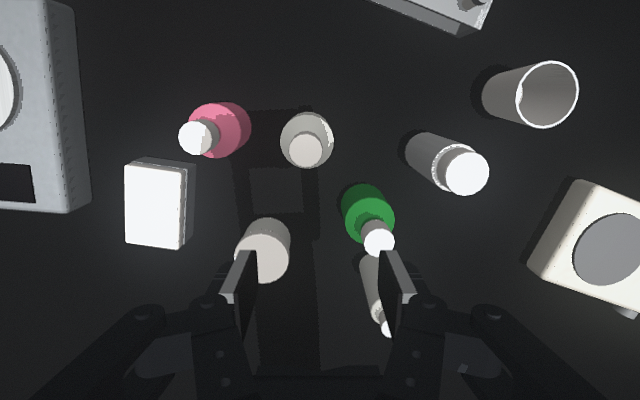

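The wrist view shows the white bottle's cap at (306,150), with pink at (215,130) and green at (370,215). All three cameras put the bottle at about (0.628, 0.264). I'll align over it and descend part of the way.

Emit:
arm_command --plan '[[[0,-0.006,-0.011,0,-0.66,-0.58,0.055],[0,-0.005,-0.01,0,0,0,0.055],[0.02,0,0,0,0,0,0.055],[0.02,0,0,0,0,0,0.055],[0.02,0,0,0,0,0,0.055],[0.02,0,0,0,0,0,0.055],[0.02,0,0,0,0,0,0.055],[0.02,0,0,0,0,0,0.055],[0.02,0,0,0,0,0,0.055],[0,0,0,0,0,0,0.055],[0,0,0,0,0,0,0.055]]]'

```text
t: 5.35
tool_pos: [0.6303, 0.2568, 0.1916]
tool_rot: [2.119, 0.234, -2.093]
contact_force: [1.8, -0.6, 0.1]
opening: 0.0553
```

Run:
```python
from h import *
np.set_printoptions(precision=4,suppress=True)
M=T("wrist"); im=get_image("wrist")
o=ctrl.get_obs(); Rm=R.from_rotvec(o["tool_rot"]).as_matrix(); print(o["tool_pos"]); print(Rm)
for d in mark_of("wrist","bottle_mid")[:3]:
    P=w(M,d["at"]); print("mark",round(d["conf"],2),P,px("wrist",M,P).astype(int),"tool",Rm.T@(P-o["tool_pos"]))
for p in ((0.628,0.264,.136),(0.628,0.264,.0)):
    q=px("wrist",M,p).astype(int); cv2.circle(im,tuple(map(int,q)),4,(255,0,0),1)
q=px("wrist",M,o["tool_pos"]+[0,0,0.136-o["tool_pos"][2]]).astype(int); cv2.circle(im,tuple(map(int,q)),3,(0,0,255),-1)
save(im,"w2.png")
```

```text
[0.6301 0.2567 0.1914]
[[ 0.0116  0.2181 -0.9759]
 [ 0.0028 -0.9759 -0.2181]
 [-0.9999 -0.0002 -0.0119]]
mark 0.9 [0.6268 0.2678 0.066 ] [303 191] tool [ 0.1254 -0.0115  0.0023]
mark 0.89 [0.6162 0.3724 0.0671] [174 176] tool [ 0.1244 -0.1159 -0.0102]
```

View pics/w2.png

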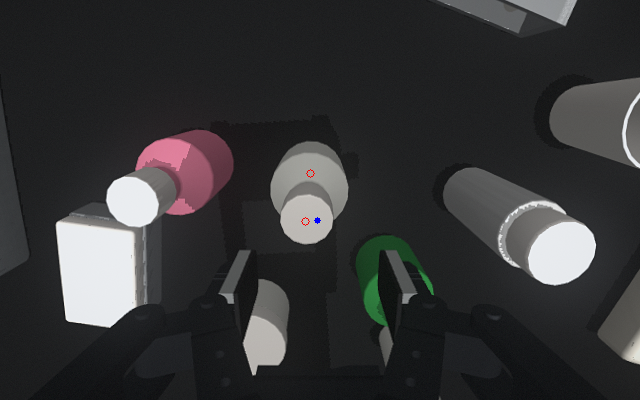

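The cap centre is at (306,219), and the projected estimate (305,221) sits on it. The tool axis (blue dot) is about 8 mm off to the right, so I'll shift, go down and grip.

Emit:
arm_command --plan '[[[0,-0.008,0,0,-0.7,0,0.055],[0,0,0,0,0,0,0.055],[0.018,0,0,0,0,0,0.055],[0.018,0,0,0,0,0,0.055],[0.018,0,0,0,0,0,0.055],[0.018,0,0,0,0,0,0.055],[0.012,0,0,0,0,0,0.055],[0,0,0,0,0,0,0.055],[0,0,0,0,0,0,0.055]]]'

```text
t: 6.2
tool_pos: [0.6381, 0.2704, 0.1228]
tool_rot: [2.134, 0.24, -2.079]
contact_force: [0.3, -0.4, 1.0]
opening: 0.0548
```

```bash
cat >> h.py <<'E'
def go(P):
    o=ctrl.get_obs(); Rm=R.from_rotvec(o["tool_rot"]).as_matrix(); d=Rm.T@[0,0,-1]
    print("t",round(o["t"],2),"pos",o["tool_pos"],"F",np.round(o["contact_force"],1),"open",round(o["opening"],4)); print("xaxis",Rm[:,0],"yaxis",Rm[:,1])
    print("shift",Rm.T@(np.array(P)-o["tool_pos"]),"level turn deg",np.degrees(np.cross([1,0,0],d)))
np.set_printoptions(precision=4,suppress=True)
E
python3 -c "
from h import *
go([0.628,0.264,0.1])"
```

```text
t 6.2 pos [0.6381 0.2704 0.1228] F [ 0.3 -0.4  1. ] open 0.0548
xaxis [ 0.025   0.0082 -0.9997] yaxis [ 0.2201 -0.9755 -0.0025]
shift [0.0225 0.0041 0.0118] level turn deg [ 0.     -1.5006  0.1405]
```

Emit:
arm_command --plan '[[[0,0.004,0.012,0,-1.5,0,0.055],[0,0,0,0,0,0,0.055],[0,0,0,0,0,0,0.055]]]'

```text
t: 6.45
tool_pos: [0.6278, 0.2639, 0.1261]
tool_rot: [2.107, 0.238, -2.104]
contact_force: [-1.0, -1.1, 0.1]
opening: 0.0545
```

```bash
python3 -c "
from h import *
go([0.628,0.264,0.1])"
```

```text
t 6.45 pos [0.6278 0.2639 0.1261] F [-1.  -1.1  0.1] open 0.0545
xaxis [ 0.001  0.003 -1.   ] yaxis [ 0.2206 -0.9754 -0.0027]
shift [ 0.0261  0.     -0.0002] level turn deg [ 0.    -0.096  0.152]
```

Emit:
arm_command --plan '[[[0.009,0,0.001,0,-0.15,0,0.055],[0.009,0,0.001,0,-0.15,0,0.055],[0.009,0,0.001,0,-0.15,0,0.055],[0,0,0,0,0,0,0.055],[0,0,0,0,0,0,0.055]]]'

```text
t: 6.87
tool_pos: [0.6258, 0.2634, 0.0991]
tool_rot: [2.102, 0.237, -2.108]
contact_force: [0.6, -0.9, 0.8]
opening: 0.0549
```

```bash
python3 -c "
from h import *
go([0.628,0.264,0.1])"
```

```text
t 6.87 pos [0.6258 0.2634 0.0991] F [ 0.6 -0.9  0.8] open 0.0549
xaxis [-0.0033  0.0024 -1.    ] yaxis [ 0.2202 -0.9755 -0.003 ]
shift [-0.0009 -0.0001 -0.0023] level turn deg [-0.      0.1523  0.1732]
```

Well placed, so I'll grip.

Emit:
arm_command --plan '[[[0,0,-0.002,0,0.15,0,0.04],[0,0,0,0,0,0,0.025],[0,0,0,0,0,0,0.025],[0,0,0,0,0,0,0.025],[0,0,0,0,0,0,0.025],[0,0,0,0,0,0,0.025],[-0.004,0,0,0,0,0,0.025],[-0.006,0,0,0,0,0,0.025],[0,0,0,0,0,0,0.025]]]' --squeeze 50

```text
t: 7.62
tool_pos: [0.6269, 0.2635, 0.108]
tool_rot: [2.101, 0.237, -2.109]
contact_force: [-0.0, -0.1, -1.5]
opening: 0.033
```

```bash
python3 -c "
from h import *
go([0.628,0.264,0.3])"
```

```text
t 7.62 pos [0.6269 0.2635 0.108 ] F [-0.  -0.1 -1.5] open 0.033
xaxis [-0.0037  0.0019 -1.    ] yaxis [ 0.2202 -0.9754 -0.0027]
shift [-0.192  -0.0007 -0.0005] level turn deg [-0.      0.1812  0.1549]
```

Emit:
arm_command --plan '[[[-0.01,0,0,0,0,0,0.025],[-0.018,0,-0.001,0,0,0,0.025],[-0.02,0,-0.001,0,0,0,0.025],[-0.02,0,-0.001,0,0,0,0.025],[-0.02,0,-0.001,0,0,0,0.025],[-0.02,0,-0.001,0,0,0,0.025],[-0.02,0,-0.001,0,0,0,0.025],[-0.02,0,-0.001,0,0,0,0.025],[-0.02,0,-0.001,0,0,0,0.025],[-0.01,0,0,0,0,0,0.025],[0,0,0,0,0,0,0.025],[0,0,0,0,0,0,0.025]]]'

```text
t: 8.62
tool_pos: [0.6343, 0.2648, 0.3011]
tool_rot: [2.103, 0.238, -2.107]
contact_force: [-0.5, -0.2, -2.0]
opening: 0.0327
```

Run:
```python
from h import *
go([0.577,-0.178,0.29])
for cam in ("scene","side"):
    M=T(cam); get_image(cam)
    for n in ("plate","plunger_top","post_top","bottle_mid"):
        for d in mark_of(cam,n)[:3]: print(cam,n,round(d["conf"],2),w(M,d["at"]))
```

```text
t 8.62 pos [0.6343 0.2648 0.3011] F [-0.5 -0.2 -2. ] open 0.0327
xaxis [-0.0024  0.0025 -1.    ] yaxis [ 0.2205 -0.9754 -0.003 ]
shift [0.0101 0.4193 0.1535] level turn deg [-0.      0.0995  0.1705]
scene plunger_top 0.4 [ 0.5584 -0.3284  0.1047]
scene post_top 0.59 [ 0.5564 -0.3741  0.0933]
scene bottle_mid 0.92 [0.634  0.2619 0.2698]
scene bottle_mid 0.74 [0.618  0.3706 0.0679]
scene bottle_mid 0.58 [0.5518 0.1663 0.0717]
side plate 0.61 [ 0.5795 -0.1781  0.0602]
side plunger_top 0.75 [ 0.5631 -0.3299  0.1071]
side plunger_top 0.35 [0.6314 0.2643 0.2685]
side post_top 0.92 [ 0.5532 -0.3749  0.0919]
side bottle_mid 0.86 [0.633  0.2662 0.2701]
side bottle_mid 0.74 [0.5487 0.1666 0.0731]
side bottle_mid 0.7 [0.6164 0.371  0.0685]
```

Emit:
arm_command --plan '[[[0,0.01,0.004,0,0,0,0.025],[0,0.018,0.006,0,0,0,0.025],[0,0.025,0.009,0,0,0,0.025],[0,0.025,0.009,0,0,0,0.025],[0,0.025,0.009,0,0,0,0.025],[0,0.025,0.009,0,0,0,0.025],[0,0.025,0.009,0,0,0,0.025],[0,0.025,0.009,0,0,0,0.025],[0,0.025,0.009,0,0,0,0.025],[0,0.025,0.009,0,0,0,0.025],[0,0.025,0.009,0,0,0,0.025],[0,0.025,0.009,0,0,0,0.025],[0,0.025,0.009,0,0,0,0.025],[0,0.025,0.009,0,0,0,0.025],[0,0.025,0.009,0,0,0,0.025],[0,0.025,0.009,0,0,0,0.025],[0,0.02,0.008,0,0,0,0.025],[0,0.01,0.004,0,0,0,0.025],[0,0,0,0,0,0,0.025],[0,0,0,0,0,0,0.025]]]'

```text
t: 10.78
tool_pos: [0.569, -0.1961, 0.299]
tool_rot: [2.097, 0.228, -2.111]
contact_force: [-0.3, -0.1, -1.6]
opening: 0.0327
```

Run:
```python
from h import *
go([0.577,-0.178,0.18])
M=T("wrist"); im=get_image("wrist"); 
for n in ("plate","plunger_top","post_top","bottle_mid"):
    for d in mark_of("wrist",n)[:2]: print("wrist",n,round(d["conf"],2),w(M,d["at"]))
a=np.radians(np.arange(0,360,6))
for P in [(0.577+.055*np.cos(t),-0.178+.055*np.sin(t),.06) for t in a]+[(0.5625,-.329,.105),(.555,-.374,.093)]:
    cv2.circle(im,tuple(map(int,px("wrist",M,P).round())),1,(255,0,0),-1)
save(im,"w3.png")
```

```text
t 10.78 pos [ 0.569  -0.1961  0.299 ] F [-0.3 -0.1 -1.6] open 0.0327
xaxis [-0.0062 -0.0043 -1.    ] yaxis [ 0.2178 -0.976   0.0029]
shift [ 0.1189 -0.0163 -0.0126] level turn deg [ 0.      0.3988 -0.1654]
wrist plate 0.76 [ 0.5773 -0.1795  0.0605]
wrist plunger_top 0.81 [ 0.5619 -0.3258  0.1028]
wrist post_top 0.93 [ 0.5525 -0.3672  0.0881]
wrist bottle_mid 0.77 [ 0.5687 -0.1893  0.2685]
```

View pics/w3.png

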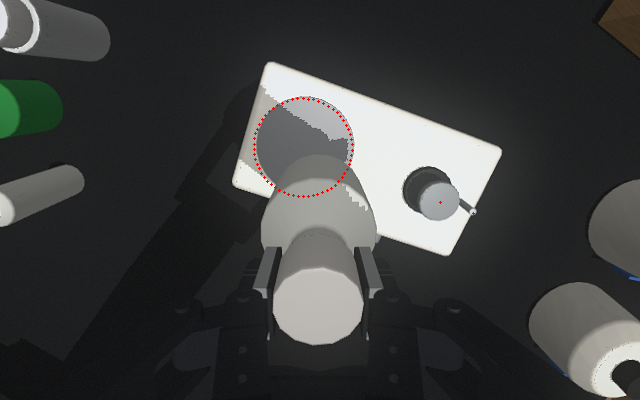

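The projected plate outline fits at (304,147), and the plunger (439,201) and post (473,212) match their estimates. The bottle is held upright. I'll centre and lower part of the way.

Emit:
arm_command --plan '[[[0,-0.008,-0.006,0,0.4,-0.17,0.025],[0,-0.008,-0.006,0,0,0,0.025],[0.012,0,0,0,0,0,0.025],[0.018,0,0.001,0,-0.1,0,0.025],[0.018,0,0.001,0,-0.1,0,0.025],[0.018,0,0.001,0,-0.1,0,0.025],[0.018,0,0.001,0,-0.1,0,0.025],[0.012,0,0,0,0,0,0.025],[0.008,0,0,0,0,0,0.025],[0,0,0,0,0,0,0.025],[0,0,0,0,0,0,0.025]]]'

```text
t: 11.95
tool_pos: [0.5764, -0.1671, 0.1866]
tool_rot: [2.092, 0.247, -2.103]
contact_force: [-0.1, 0.0, -0.8]
opening: 0.0329
```

Run:
```python
from h import *
go([0.577,-0.178,0.162])
```

```text
t 11.95 pos [ 0.5764 -0.1671  0.1866] F [-0.1  0.  -0.8] open 0.0329
xaxis [-0.0056 -0.0003 -1.    ] yaxis [ 0.2317 -0.9728 -0.001 ]
shift [0.0246 0.0108 0.0018] level turn deg [-0.      0.3139  0.0568]
```

Emit:
arm_command --plan '[[[0,0.011,0.002,0,0.3,0,0.025],[0,0,0,0,0,0,0.025],[0.008,0,0,0,0,0,0.025],[0.006,0,0,0,0,0,0.025],[0,0,0,0,0,0,0.025]]]'

```text
t: 12.37
tool_pos: [0.5796, -0.181, 0.1762]
tool_rot: [2.104, 0.242, -2.089]
contact_force: [0.3, 0.0, -2.2]
opening: 0.0328
```

Run:
```python
from h import *
go([0.577,-0.178,0.161])
M=T("side"); im=get_image("side")
for d in mark_of("side","bottle_mid")[:3]: print(round(d["conf"],2),w(M,d["at"]))
```

```text
t 12.37 pos [ 0.5796 -0.181   0.1762] F [ 0.3  0.  -2.2] open 0.0328
xaxis [ 0.0074 -0.0026 -1.    ] yaxis [ 0.2312 -0.9729  0.0042]
shift [ 0.0151 -0.0036  0.0019] level turn deg [ 0.     -0.3809 -0.243 ]
0.84 [ 0.5802 -0.1827  0.1449]
0.64 [0.5452 0.1648 0.0719]
0.59 [0.6141 0.3712 0.0679]
```

Emit:
arm_command --plan '[[[0,-0.0035,0.002,0,-0.35,-0.2,0.025],[0.004,0,0,0,0,0,0.025],[0.004,0,0,0,0,0,0.025],[0.003,0,0,0,0,0,0.025],[0,0,0,0,0,0,0.025],[0,0,0,0,0,0,0.025]]]'

```text
t: 12.97
tool_pos: [0.5771, -0.1774, 0.1655]
tool_rot: [2.098, 0.245, -2.095]
contact_force: [-0.6, 0.3, -1.9]
opening: 0.0329
```

Run:
```python
from h import *
go([0.577,-0.178,0.159])
```

```text
t 12.97 pos [ 0.5771 -0.1774  0.1655] F [-0.6  0.3 -1.9] open 0.0329
xaxis [ 0.0016 -0.001  -1.    ] yaxis [ 0.2321 -0.9727  0.0013]
shift [0.0065 0.0006 0.0002] level turn deg [ 0.     -0.0773 -0.0757]
```

Emit:
arm_command --plan '[[[0.003,0,0,0,0,0,0.025],[0.002,0,0,0,0,0,0.025],[0,0,0,0,0,0,0.025]]]'

```text
t: 13.22
tool_pos: [0.5771, -0.1773, 0.1599]
tool_rot: [2.098, 0.246, -2.095]
contact_force: [0.2, -0.4, -2.5]
opening: 0.0331
```

Emit:
arm_command --plan '[[[0.0015,0,0,0,0,0,0.025],[0,0,0,0,0,0,0.025]]]'

```text
t: 13.38
tool_pos: [0.5774, -0.1775, 0.1585]
tool_rot: [2.099, 0.245, -2.094]
contact_force: [-0.5, -0.5, -1.0]
opening: 0.0329
```

Emit:
arm_command --plan '[[[0.001,0,0,0,0,0,0.025],[0,0,0,0,0,0,0.025]]]'

```text
t: 13.55
tool_pos: [0.5779, -0.1777, 0.1585]
tool_rot: [2.1, 0.244, -2.093]
contact_force: [0.0, -0.3, -2.5]
opening: 0.0329
```

Run:
```python
from h import *
go([0.577,-0.178,0.159])
```

```text
t 13.55 pos [ 0.5779 -0.1777  0.1585] F [ 0.  -0.3 -2.5] open 0.0329
xaxis [ 0.0037 -0.0016 -1.    ] yaxis [ 0.232  -0.9727  0.0024]
shift [-0.0005  0.0001  0.001 ] level turn deg [ 0.     -0.185  -0.1383]
```

Emit:
arm_command --plan '[[[0.0015,0,0.0005,0,-0.1,-0.1,0.025],[0.0005,0,0,0,0,0,0.025]]]'

```text
t: 13.72
tool_pos: [0.5784, -0.1779, 0.1582]
tool_rot: [2.101, 0.245, -2.093]
contact_force: [-0.1, 0.1, 0.6]
opening: 0.0329
```

Emit:
arm_command --plan '[[[0,0,0,0,0,0,0.025]]]'

```text
t: 13.8
tool_pos: [0.5784, -0.1779, 0.1583]
tool_rot: [2.101, 0.246, -2.093]
contact_force: [-1.0, 1.2, -0.3]
opening: 0.0327
```

Contact: the weight has gone onto the plate and z has stopped changing. I'll release, then look.

Emit:
arm_command --plan '[[[0,0,0,0,0,0,0.036],[0,0,0,0,0,0,0.04],[0,0,0,0,0,0,0.048],[0,0,0,0,0,0,0.058],[0,0,0,0,0,0,0.06],[0,0,0,0,0,0,0.06]]]'

```text
t: 14.3
tool_pos: [0.5783, -0.1782, 0.1578]
tool_rot: [2.1, 0.245, -2.093]
contact_force: [0.5, 0.0, 0.5]
opening: 0.0599
```

Run:
```python
from h import *
go([0.577,-0.178,0.28])
for cam in ("side","scene"):
    M=T(cam); im=get_image(cam); 
    if cam=="side": save(im,"side2.png")
    for d in mark_of(cam,"bottle_mid")[:4]: print(cam,round(d["conf"],2),w(M,d["at"]))
```

```text
t 14.3 pos [ 0.5783 -0.1782  0.1578] F [0.5 0.  0.5] open 0.0599
xaxis [ 0.0038 -0.0014 -1.    ] yaxis [ 0.232  -0.9727  0.0023]
shift [-0.1222 -0.0002  0.0008] level turn deg [ 0.     -0.1945 -0.1293]
side 0.89 [0.5469 0.1678 0.0722]
side 0.85 [0.6172 0.3688 0.065 ]
side 0.77 [ 0.579  -0.1792  0.1287]
scene 0.7 [0.5513 0.1716 0.0702]
scene 0.59 [0.6205 0.3688 0.0664]
scene 0.37 [ 0.5605 -0.3324  0.1068]
```

View pics/side2.png

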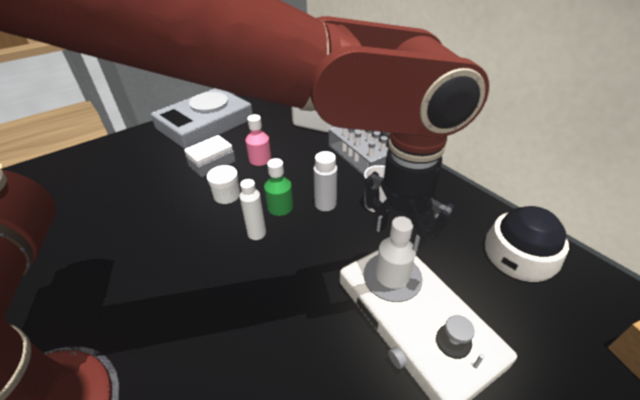

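The side picture shows the bottle standing upright on the plate at (396,265), with the plate visible all round it and the pads clear. I'll rise straight up, move over the plunger and close the fingers.

Emit:
arm_command --plan '[[[-0.006,0,0,0,0,0,0.06],[-0.012,0,0,0,0,0,0.06],[-0.016,0,0,0,0,0,0.06],[-0.02,0,0,0,0,0,0.06],[-0.02,0,0,0,0,0,0.06],[-0.02,0,0,0,0,0,0.06],[-0.01,0,0,0,0,0,0.06],[0,0.02,0.007,0,0,0,0],[0,0.024,0.0085,0,0,0,0],[0,0.024,0.0085,0,0,0,0],[0,0.024,0.0085,0,0,0,0],[0,0.024,0.0085,0,0,0,0],[0,0.02,0.007,0,0,0,0],[0,0.008,0.003,0,0,0,0],[0,0,0,0,0,0,0],[0,0,0,0,0,0,0]]]'

```text
t: 15.83
tool_pos: [0.5627, -0.3353, 0.2808]
tool_rot: [2.106, 0.242, -2.078]
contact_force: [-1.1, 0.2, 0.0]
opening: -0.0001
```

Run:
```python
from h import *
go([0.562,-0.329,0.125])
for cam in ("wrist","side","scene"):
    M=T(cam); im=get_image(cam); 
    if cam=="wrist":
        for P in ((0.562,-0.329,.105),(.5545,-.374,.093),(.577,-.178,.196)): cv2.circle(im,tuple(map(int,px(cam,M,P).round())),2,(255,0,0),-1)
    save(im,cam+"3.png")
    for n in ("bottle_mid","plunger_top","post_top"):
        for d in mark_of(cam,n)[:3]: print(cam,n,round(d["conf"],2),w(M,d["at"]))
```

```text
t 15.83 pos [ 0.5627 -0.3353  0.2808] F [-1.1  0.2  0. ] open -0.0001
xaxis [ 0.0139 -0.0059 -0.9999] yaxis [ 0.2354 -0.9719  0.009 ]
shift [ 0.1557 -0.0077  0.0011] level turn deg [ 0.     -0.6913 -0.5182]
wrist bottle_mid 0.77 [ 0.5798 -0.1775  0.1259]
wrist plunger_top 0.85 [ 0.5641 -0.3247  0.102 ]
wrist post_top 0.93 [ 0.5533 -0.3689  0.0886]
side bottle_mid 0.9 [0.5504 0.1673 0.0723]
side bottle_mid 0.86 [ 0.578  -0.1753  0.1279]
side bottle_mid 0.56 [0.615  0.3695 0.0655]
side post_top 0.71 [ 0.5551 -0.3743  0.0931]
side post_top 0.3 [ 0.5638 -0.3315  0.1079]
scene bottle_mid 0.77 [0.5514 0.1662 0.0677]
scene bottle_mid 0.69 [0.6171 0.3712 0.0647]
scene bottle_mid 0.6 [ 0.5816 -0.1793  0.1272]
scene plunger_top 0.7 [ 0.5578 -0.3289  0.1064]
scene post_top 0.7 [ 0.554  -0.372   0.0917]
```

View pics/wrist3.png

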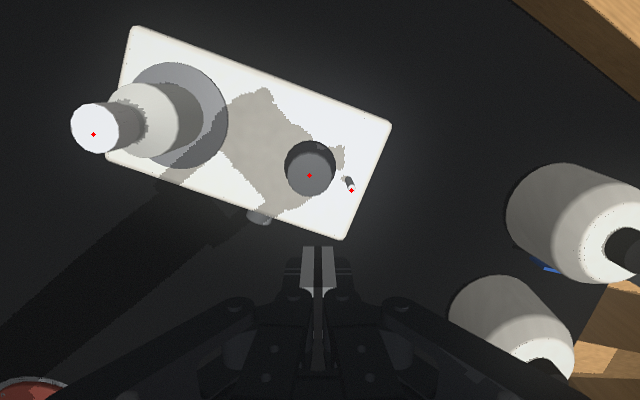

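The wrist view shows the bottle standing centred (cap at (95,130), on its projected point). The plunger at (310,172) is within 3 px of its estimate, and the post is at (350,187). I'll level, centre and descend above the plunger.

Emit:
arm_command --plan '[[[0,-0.008,0.001,0,-0.7,-0.5,0],[0,0,0,0,0,0,0],[0.016,0,0.001,0,-0.1,0,0],[0.018,0,0.001,0,-0.1,0,0],[0.018,0,0.001,0,-0.1,0,0],[0.018,0,0.001,0,-0.1,0,0],[0.018,0,0.001,0,-0.1,0,0],[0.018,0,0.001,0,-0.1,0,0],[0.018,0,0.001,0,-0.1,0,0],[0.01,0,0,0,0,0,0],[0,0,0,0,0,0,0],[0,0,0,0,0,0,0]]]'

```text
t: 17.43
tool_pos: [0.549, -0.3267, 0.1322]
tool_rot: [2.076, 0.253, -2.114]
contact_force: [-0.4, 0.4, 0.6]
opening: 0.0003
```

Run:
```python
from h import *
go([0.562,-0.329,0.108])
```

```text
t 17.43 pos [ 0.549  -0.3267  0.1322] F [-0.4  0.4  0.6] open 0.0003
xaxis [-0.0181 -0.0009 -0.9998] yaxis [ 0.237  -0.9715 -0.0035]
shift [ 0.0239  0.0054 -0.0125] level turn deg [-0.      1.0211  0.1984]
```

Emit:
arm_command --plan '[[[0,0.005,-0.0125,0,1.0,0.2,0],[0,0,0,0,0,0,0],[0.008,0,0,0,0,0,0],[0.008,0,0,0,0,0,0],[0,0,0,0,0,0,0],[0,0,0,0,0,0,0]]]'

```text
t: 17.93
tool_pos: [0.5667, -0.3305, 0.1194]
tool_rot: [2.1, 0.246, -2.083]
contact_force: [-0.2, 0.1, 0.1]
opening: 0.0002
```

Run:
```python
from h import *
go([0.562,-0.329,0.105])
print([np.round(ctrl.get_obs()["contact_force"],2) for _ in range(2)])
```

```text
t 17.93 pos [ 0.5667 -0.3305  0.1194] F [-0.2  0.1  0.1] open 0.0002
xaxis [ 0.0085 -0.005  -1.    ] yaxis [ 0.2374 -0.9714  0.0069]
shift [ 0.0143 -0.0027  0.0043] level turn deg [ 0.     -0.4059 -0.3956]
[array([-0.19,  0.14,  0.09]), array([-0.19,  0.14,  0.09])]
```

Emit:
arm_command --plan '[[[0,-0.0025,0.004,0,-0.4,-0.4,0],[0.004,0,0,0,0,0,0],[0.004,0,0,0,0,0,0],[0.002,0,0,0,0,0,0],[0,0,0,0,0,0,0]]]'

```text
t: 18.35
tool_pos: [0.5617, -0.3291, 0.109]
tool_rot: [2.094, 0.252, -2.094]
contact_force: [0.3, -0.1, 0.2]
opening: 0.0003
```

Emit:
arm_command --plan '[[[0.002,0,0,0,0,0,0],[0,0,0,0,0,0,0]]]'

```text
t: 18.52
tool_pos: [0.5616, -0.329, 0.1065]
tool_rot: [2.094, 0.252, -2.095]
contact_force: [-0.3, -0.3, -0.0]
opening: 0.0
```

Emit:
arm_command --plan '[[[0.002,0,0,0,0,0,0],[0,0,0,0,0,0,0]]]'

```text
t: 18.68
tool_pos: [0.5619, -0.3292, 0.1048]
tool_rot: [2.094, 0.252, -2.094]
contact_force: [-1.2, 0.1, 1.8]
opening: 0.0
```

Emit:
arm_command --plan '[[[0.002,0,0,0,0,0,0],[0.002,0,0,0,0,0,0],[0.002,0,0,0,0,0,0],[0,0,0,0,0,0,0]]]'

```text
t: 19.02
tool_pos: [0.5621, -0.3294, 0.1004]
tool_rot: [2.094, 0.252, -2.094]
contact_force: [-0.5, 0.8, 4.0]
opening: 0.0003
```

Emit:
arm_command --plan '[[[0.002,0,0,0,0,0,0],[0,0,0,0,0,0,0]]]'

```text
t: 19.18
tool_pos: [0.5623, -0.3295, 0.0991]
tool_rot: [2.094, 0.251, -2.093]
contact_force: [-1.7, 1.2, 3.2]
opening: -0.0002
```

Emit:
arm_command --plan '[[[0.002,0,0,0,0,0,0],[0.002,0,0,0,0,0,0],[0.002,0,0,0,0,0,0],[0,0,0,0,0,0,0]]]'

```text
t: 19.52
tool_pos: [0.5624, -0.3296, 0.095]
tool_rot: [2.094, 0.251, -2.093]
contact_force: [-2.6, 1.5, 5.4]
opening: 0.0002
```

Run:
```python
from h import *
go([0.562,-0.329,0.093])
F=[]
for cam in ("side","scene","wrist","side"):
    M=T(cam); im=get_image(cam); save(im,cam+"4.png"); F.append(ctrl.get_obs()["contact_force"][2])
    for n in ("plunger_top","post_top"):
        for d in mark_of(cam,n)[:1]: print(cam,n,round(d["conf"],2),w(M,d["at"]))
print(F,ctrl.get_obs()["tool_pos"])
```

```text
t 19.52 pos [ 0.5624 -0.3296  0.095 ] F [-2.6  1.5  5.4] open 0.0002
xaxis [ 0.0003 -0.0009 -1.    ] yaxis [ 0.2376 -0.9714  0.0009]
shift [ 0.002  -0.0007  0.0003] level turn deg [ 0.     -0.0043 -0.0514]
side plunger_top 0.92 [ 0.5649 -0.3315  0.0955]
side post_top 0.82 [ 0.5533 -0.3729  0.0918]
scene plunger_top 0.52 [ 0.562  -0.3303  0.0951]
scene post_top 0.67 [ 0.5547 -0.3708  0.0934]
wrist post_top 0.71 [ 0.5536 -0.3734  0.0881]
side plunger_top 0.97 [ 0.5662 -0.3302  0.0981]
side post_top 0.67 [ 0.5772 -0.1785  0.1277]
[np.float64(6.361315193513085), np.float64(6.3238796222337825), np.float64(5.97486338153818), np.float64(6.383094203716176)] [ 0.5624 -0.3296  0.0953]
```

Emit:
arm_command --plan '[[[0.0016,0,0,0,0,0,0],[0.0014,0,0,0,0,0,0],[0,0,0,0,0,0,0],[0,0,0,0,0,0,0]]]'

```text
t: 20.45
tool_pos: [0.5624, -0.3296, 0.0951]
tool_rot: [2.093, 0.252, -2.094]
contact_force: [-3.1, 1.3, 6.5]
opening: 0.0003
```

Run:
```python
from h import *
go([0.562,-0.329,0.093])
F=[]
for cam in ("side","scene","side","scene"):
    M=T(cam); im=get_image(cam); o=ctrl.get_obs(); F.append((o["contact_force"][2],o["tool_pos"][2]))
    for n in ("plunger_top","post_top","bottle_mid"):
        for d in mark_of(cam,n)[:2]: print(cam,n,round(d["conf"],2),w(M,d["at"]))
    save(cv2.resize(im[140:230,150:300] if cam=="scene" else im[230:390,320:540],None,fx=4 if cam=="scene" else 3.5,fy=4 if cam=="scene" else 3.5,interpolation=2),cam+"5.png")
print(np.array(F))
```

```text
t 20.45 pos [ 0.5624 -0.3296  0.0951] F [-3.1  1.3  6.5] open 0.0003
xaxis [-0.0005 -0.0006 -1.    ] yaxis [ 0.2379 -0.9713  0.0005]
shift [ 0.0021 -0.0007  0.0003] level turn deg [ 0.      0.0381 -0.0282]
side plunger_top 0.66 [ 0.5674 -0.3323  0.0963]
side post_top 0.93 [ 0.5519 -0.3767  0.0933]
side post_top 0.55 [0.7392 0.0215 0.0468]
side bottle_mid 0.58 [0.5471 0.1669 0.0692]
side bottle_mid 0.56 [ 0.5793 -0.178   0.1289]
scene plunger_top 0.55 [ 0.5813 -0.179   0.1251]
scene plunger_top 0.52 [ 0.5602 -0.3322  0.0938]
scene post_top 0.76 [ 0.5561 -0.3696  0.0918]
scene post_top 0.65 [0.6408 0.1053 0.0709]
scene bottle_mid 0.95 [0.6176 0.3691 0.0699]
scene bottle_mid 0.65 [ 0.5783 -0.1785  0.1242]
side plunger_top 0.57 [ 0.5641 -0.3276  0.0965]
side post_top 0.91 [ 0.5552 -0.374   0.0895]
side bottle_mid 0.91 [0.547  0.1645 0.0711]
side bottle_mid 0.76 [ 0.5783 -0.1751  0.1273]
scene plunger_top 0.5 [ 0.5594 -0.3289  0.0957]
scene post_top 0.62 [ 0.5565 -0.3718  0.093 ]
scene bottle_mid 0.85 [0.6164 0.3691 0.0677]
scene bottle_mid 0.66 [ 0.5774 -0.1781  0.122 ]
[[7.0668 0.0952]
 [6.1244 0.0951]
 [6.6257 0.0951]
 [6.7116 0.0951]]
```

View pics/side5.png

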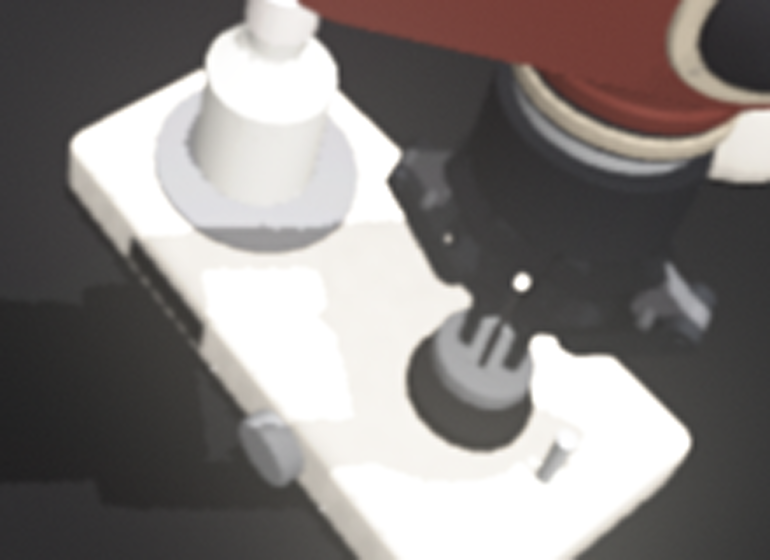

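The crop shows the closed fingertips centred on the button at (485,355), the post at (560,450) and the bottle upright mid-plate. The plunger is at about 10 mm travel. It didn't move on the small step because of arm compliance, so I'll take a slightly bigger one.

Emit:
arm_command --plan '[[[0.003,0,0,0,0,0,0],[0,0,0,0,0,0,0],[0,0,0,0,0,0,0]]]'

```text
t: 21.5
tool_pos: [0.5625, -0.3296, 0.0943]
tool_rot: [2.093, 0.252, -2.095]
contact_force: [-2.7, 1.4, 6.5]
opening: -0.0001
```

Emit:
arm_command --plan '[[[0.003,0,0,0,0,0,0],[0,0,0,0,0,0,0]]]'

```text
t: 21.67
tool_pos: [0.5626, -0.3297, 0.0931]
tool_rot: [2.092, 0.252, -2.095]
contact_force: [-2.4, 1.6, 7.6]
opening: 0.0002
```

Emit:
arm_command --plan '[[[0.0025,0,0,0,0,0,0],[0,0,0,0,0,0,0],[0,0,0,0,0,0,0]]]'

```text
t: 21.92
tool_pos: [0.5628, -0.3298, 0.0934]
tool_rot: [2.092, 0.253, -2.095]
contact_force: [-2.8, 1.9, 7.3]
opening: 0.0
```

Run:
```python
from h import *
F=[]
for i in range(10):
    get_image("scene" if i%2 else "side"); o=ctrl.get_obs(); F.append((o["contact_force"][2],o["tool_pos"][2]))
print(np.array(F),np.mean(F,0))
```

```text
[[7.5302 0.0935]
 [7.0369 0.0934]
 [7.4846 0.0934]
 [7.2299 0.0934]
 [7.8294 0.0934]
 [6.7903 0.0933]
 [7.2218 0.0934]
 [7.5031 0.0934]
 [6.9805 0.0934]
 [6.9381 0.0934]] [7.2545 0.0934]
```

Stable, about 0.5 to 1 mm short. One small final nudge, ending on a pushing row.

Emit:
arm_command --plan '[[[0.0025,0,0,0,0,0,0],[0.0015,0,0,0,0,0,0]]]'

```text
t: 22.58
tool_pos: [0.5628, -0.3298, 0.0914]
tool_rot: [2.092, 0.253, -2.095]
contact_force: [-4.1, 2.4, 8.7]
opening: 0.0
```

Run:
```python
from h import *
F=[]
for i in range(12):
    cam="scene" if i%2 else "side"; M=T(cam); get_image(cam); o=ctrl.get_obs(); F.append((o["contact_force"][2],o["tool_pos"][2]))
for n in ("plunger_top","post_top","bottle_mid","can_mid","slim_mid","jar_mid","beaker_mid","tipbox_mid"):
    for d in mark_of("scene",n)[:2]: print(n,round(d["conf"],2),w(M,d["at"]))
print(np.array(F)[::3],np.mean(F,0)); print(ctrl.get_obs()["t"])
```

```text
plunger_top 0.65 [ 0.5586 -0.3276  0.092 ]
post_top 0.84 [ 0.5583 -0.3724  0.0901]
bottle_mid 0.95 [0.552  0.1679 0.0734]
bottle_mid 0.85 [ 0.5804 -0.1813  0.1242]
can_mid 0.73 [0.6436 0.1083 0.0702]
slim_mid 0.76 [0.4568 0.129  0.0779]
jar_mid 0.62 [0.4651 0.2906 0.0348]
beaker_mid 0.78 [0.7415 0.0256 0.0462]
tipbox_mid 0.7 [0.4948 0.4456 0.0285]
[[7.4179 0.0914]
 [8.9057 0.0915]
 [7.3093 0.0915]
 [7.9444 0.0916]] [7.8278 0.0915]
23.5833
```

Slightly past the middle (z 0.0915), so I'll ease back about 1 mm.

Emit:
arm_command --plan '[[[0,0,0,0,0,0,0]]]'

```text
t: 23.67
tool_pos: [0.5628, -0.3298, 0.0924]
tool_rot: [2.091, 0.253, -2.096]
contact_force: [-3.6, 2.4, 7.4]
opening: 0.0
```

Run:
```python
from h import *
F=[]
for i in range(10):
    cam="scene" if i%2 else "side"; get_image(cam); o=ctrl.get_obs(); F.append((o["contact_force"][2],o["tool_pos"][2]))
print(np.array(F)[::3],np.mean(F,0)); print(ctrl.get_obs()["t"])
```

```text
[[7.4155 0.0927]
 [6.6798 0.0926]
 [8.1587 0.0926]
 [7.4427 0.0925]] [7.4692 0.0925]
24.1667
```

```bash
python3 -c "
from h import *
finish_job(); o=ctrl.get_obs(); print(o['t'],o['tool_pos'],o['contact_force'])"
```

```text
the job is handed in; nothing more can be done
the job is handed in; nothing more can be done
```

The white wide-bodied bottle is standing released on the stirrer's plate, and I handed the job in with the closed fingertips holding the run plunger about half-way down.

- **Bottle:** I gripped it by its cap and set it on the plate slowly. The networks put its axis within about 4 mm of the plate centre; the pictures show it upright near the middle.
- **Plunger:** The fingertips were at z ≈ 92.5 mm, against 93 mm for the post top. That is about 12.4 mm of travel, held steady with a push of about 7.5 N.
    - **Overshoot:** One nudge went to about 13.5 mm, and I eased it back. It never came near the 24 mm bottom stop.
    - **Disagreement:** The spring force suggests about 11.5 mm and the measured height about 12.4 mm. Both are close to the 12 mm asked for.
- **Everything else:** The slim bottle, jar, can, beaker, tip box and green look-alike were found within a few millimetres of their starting places in the last checks, as was the pink look-alike shortly before. About 24 s had passed on the robot's clock at hand-in.

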